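# Push a plaster mould down its lane to the stop

## Robot

A 6-joint arm with a two-finger parallel gripper is mounted at the origin on the work surface. World frame = base frame: x ahead of the robot, y to its left, z up, the work surface at z = 0. Lengths are in mm, angles in rad, forces in N, time in s.
With the tool pointing down it reaches from about 250 to 800 mm from the base axis. Payload 3.9 kg.
Tool frame: the origin (TCP) lies at the very end of the fingers, on their centre line; the grasp point (between the pads) lies 19 mm behind it; z points along the fingers, x is the direction in which the jaws open and shut, and the axes are right-handed (so a half turn about z gives the same grasp; the last joint's range is limited). The gripper opens to 85 mm and grips with 20 to 120 N. Pads are 22 mm wide; open, the fingers measure 114 mm over their backs; the gripper's body (76 mm by 85 mm) begins 54 mm behind the grasp point. The pads swing forward as they close: fully open they stand 13 mm farther back than shut.
Start: joints at [-1.143, 0.26, -0.138, 1.173, 0, 1.571], TCP at [217.801, -477.68, 231.304] pointing down, gripper open.
Joint ranges: [-2.78, 2.78], [-0.83, 1.72], [-1.28, 1.37], [-1.9, 2.12], [-1.57, 1.48], [-3.14, 3.14]. Speed limits (rad/s): [2.57, 2.57, 3.14, 3.14, 3.14, 3.14].

## Interface

Orientations are given as a unit quaternion [x, y, z, w].
In Python, from workcell import r gives the robot as it stands. The module is installed in compiled form; this text tells all that it offers.
- The arm moves only by the shell command python3 -m crank 'ROWS'. ROWS is JSON, a list of rows, each a list of 7 numbers: the shift along the tool's x, y, z in mm, then the turn, a rotation vector about the tool's x, y, z in rad, then the opening in per cent of the stroke, from 0 (shut) to 100 (fully open). A call has 1 to 8 rows; each row is the pose to reach, as a shift and turn from the pose commanded when the call began, along the tool's axes at that moment; what a row does not reach only later rows make up. A row lasts 1/8 s, in which the tool goes at most 62.5 mm and 10.7 degrees, less where a joint would pass 70% of its speed; a pose out of reach is approached as far as the arm can. A call with a gripper value outside its range is refused whole. The fingers move at their own pace and stop on an object; the grip force is fixed at half the most. Time passes only in rows, so rows that repeat a pose let the fingers close. It gives the time, the measured TCP pose, the force and the opening at its end, in the units of the state.
- r.state(): the state, without advancing time (a new reading comes with each control period).
- r.grab_frame(name): name is "scene" or "top" or "wrist"; returns the picture (400x640x3 uint8, red, green, blue); there is no depth.
- r.get_calibration(name): a dict with "fovy" (degrees; the focal length in pixels is half the picture's height over the tangent of half this angle, whatever the lens; pixels are square), "cx", "cy" (the principal point, pixels), "world_to_cam" (4x4, takes a point from world to camera coordinates). Camera axes: x right, y down, z forward; pixel columns grow to the right and rows downward; lengths in mm; the calibration is good to about 2 mm. A picture is of the moment at which its call begins: read the wrist's pose just before it. get_calibration takes no time and is no camera call; for the wrist camera it gives the pose at the moment of the call.
- r.close_job(): hands the job in, once; it reports no verdict.
Trained networks look in the newest picture that a camera, given by its name, has taken for a name from the list of things; names that differ only in an ending like _2 or _b are one class to them, and where a whole thing is asked for, a point or a joint stands for the part that bears it (a point fixed in the world has none). Each returns a list of dicts, best first, with "p" (0 to 1); they miss things now and then, are a little off and sometimes report something else, mostly with a low value. They report only what shows in the picture. A call takes as long as a camera call. They do not tell look-alikes from the thing itself.
- r.cut_out(camera, name): "mask" (400x640 bool, what is visible of it) and "point" ([row, column] in pixels, amid what is visible of it).
- r.mark_of(camera, name): "point" ([row, column] in pixels: a listed point, or the origin of a listed thing).
The state is a dict: "time": time; "qpos": joint angles; "joint_velocities": joint speeds; "effort": joint torques, N m; "ee_pos": TCP position; "tool_rot": TCP orientation; "force": force on the tool from outside, world axes, zero at the start; "moment": the same for the moment, N m; "width": finger opening in mm.
Only numpy, scipy, OpenCV 4.12 (cv2) and the standard library are available. Lean on these libraries where they do the work, as an engineer would, in place of code of your own. Each camera call takes 0.05 s, during which the arm holds its last target.

## Task

The rectangular plaster mould stands askew in front of the lane on the plywood loading board. Push it with the fingers down the lane between the two wooden rails until it sits square against the end stop, sliding flat all the way (no lifting or tipping); its edges crumble, so neither the mould nor the robot may touch a rail. Leave everything else where it stands, and finish clear of the mould.

Things in the scene. Friction and masses are not known exactly. Their poses are not given: they have to be found in the camera images.
- mould: The rectangular off-white plaster mould, a loose closed box 110 long x 92 wide x 60 mm high, 0.5 to 0.8 kg, with a seam at half height and a round dark spot in the middle of its flat top. Origin: centre of its underside. x along its length (+x end leads down the lane), y across, z up. It slides on the board under a push of a few N.
- board: The fixed plywood loading board, 440 x 270 x 12 mm, lying on the table. Origin: centre of its underside. Its x runs along the lane, from the open apron (x -220 to 0 mm) to the stop; y to the left when looking along x; z up. The lane is centred on y = 0, from its mouth at x = 0 to the stop's face at x = +195 mm, and is 116 mm wide between the rails.
- rail_a: Wooden guide rail on the +y side of the lane, fixed to the board: 195 long x 12 wide x 18 mm high above the board's top. Origin: centre of its underside, on the board's top at board x = +97.5, y = +64 mm; axes as the board's.
- rail_b: The same rail on the -y side, at board x = +97.5, y = -64 mm.
- lane_mouth (a point): Point on the board's top surface midway between the near ends of the rails; axes as the board's (x down the lane).
- lane_stop (a point): Point on the board's top surface at the middle of the end stop's face, 195 mm down the lane from lane_mouth; the wooden stop is 25 mm thick, 140 mm wide and stands 26 mm above the board's top; axes as the board's.
- clay_a: Bystander: four-sided tapered clay block, about 35 mm wide and 34 mm high, on the board outside the +y rail. Origin under its centre.
- clay_b: Bystander: the same kind of clay block, outside the -y rail.
- round_a: Bystander: round plaster mould, 104 mm diameter, 40 mm high, on the table beyond the board's -y edge. Origin under its centre.
- round_b: Bystander: another round plaster mould like round_a, beside the apron beyond the board's -y edge.
- mug: Bystander: terracotta mug, 76 mm diameter, 85 mm high, on the table. Origin under its centre.
- jar: Bystander: closed white jar with black cap, 68 mm diameter, 90 mm high, on the table.
- brush: Bystander: brush lying on the table.
- scraper: Bystander: flat steel scraper, 100 x 55 x 5 mm, lying on the table.
Mind the look-alikes: they are no part of the job. Leave any turquoise or yellow look-alike of the mould alone.

How it is judged (in metres and radians):
On the way:
1. the mould's leading half is between the rails, clear of both (x of mould in the frame of board above 0 m and y of mould in the frame of board between -0.013 and 0.013 m), for 0.1 s.
At the end, for the whole second after the job is handed in: The mould lies flat and at rest in the lane, touching neither rail, its leading end within 6 mm of the end stop (centre at board x above 134 mm; 140 mm is contact) and square to the lane within 0.08 rad (x of mould in the frame of board above 0.134 m and y of mould in the frame of board between -0.013 and 0.013 m and z of mould in the frame of board between 0.009 and 0.015 m and angle between the x axis of mould and the x axis of board, either way round below 0.08 rad and angle between mould's own z axis and vertical below 0.05 rad and linear speed of mould below 0.01 m/s and contact force between mould and rail_a below 0.3 N and contact force between mould and rail_b below 0.3 N).
It fails at once if the mould touches a rail (contact force between mould and rail_a above 0.3 N or contact force between mould and rail_b above 0.3 N).
It fails at once if the robot touches a rail (contact force between any of the fingers, the arm and rail_a above 0.3 N or contact force between any of the fingers, the arm and rail_b above 0.3 N).
It fails at once if the mould is lifted off the board (over 8 mm) or tipped (z of mould in the frame of board above 0.02 m or angle between mould's own z axis and vertical above 0.15 rad).
It fails at once if a bystander is moved (over 15 mm) (distance of any of clay_a, clay_b, round_a, round_b, mug, jar, brush, scraper from where it was at the start of the episode above 0.015 m).
It also fails if it takes over 72 s, if anything falls off the work surface, if the arm or the gripper's body presses on something with over 40 N, if the wrist force passes 120 N, or if a joint passes its speed limit or range.

## Working session

There is one attempt and no reset: what is moved stays moved. The work goes in short steps, Python scripts to look and compute and a shell command to move; the robot and the scene stay as the last step left them, time stands still between calls to the robot, and variables do not carry over. Pictures are saved under pics/ and viewed, and the job is handed in when it is done.

```bash
mkdir -p pics
cat > h.py <<'E'
import numpy as np, cv2
from workcell import r
def save(n,im): cv2.imwrite(f'pics/{n}.png',cv2.cvtColor(im,cv2.COLOR_RGB2BGR))
def K(c):
    f=200/np.tan(np.radians(c['fovy'])/2); return f
def ray(cal,row,col,z):
    f=K(cal);M=np.array(cal['world_to_cam']);R=M[:3,:3];t=M[:3,3]
    o=-R.T@t; d=R.T@np.array([(col-cal['cx'])/f,(row-cal['cy'])/f,1.])
    return o+d*(z-o[2])/d[2]
def proj(cal,P):
    f=K(cal);M=np.array(cal['world_to_cam']);p=M[:3,:3]@np.array(P,float)+M[:3,3]
    return np.array([cal['cy']+f*p[1]/p[2],cal['cx']+f*p[0]/p[2]])
E
python3 - <<'E'
from h import *
for n in ['scene','top']:
    im=r.grab_frame(n); save(n+'0',im); print(n,r.get_calibration(n))
print(r.state())
for n in ['mould','board','lane_mouth','lane_stop','rail_a','clay_a','round_a']:
    for d in r.mark_of('top',n): 
        print(n,d, ray(r.get_calibration('top'),*d['point'],12).round(1))
E
```

```text
scene {'fovy': 46.83646798584706, 'cx': 319.4984622470859, 'cy': 200.00063187748984, 'world_to_cam': array([[-9.06585887e-01,  4.21586397e-01,  1.91556664e-02,
         5.01958936e+02],
       [ 2.99561381e-01,  6.74826127e-01, -6.74442494e-01,
        -1.29992859e+02],
       [-2.97262525e-01, -6.05701748e-01, -7.38078846e-01,
         1.44265270e+03],
       [ 0.00000000e+00,  0.00000000e+00,  0.00000000e+00,
         1.00000000e+00]])}
top {'fovy': 53.92174470432586, 'cx': 322.06079959641175, 'cy': 198.6895129609828, 'world_to_cam': array([[ 6.07255562e-03, -9.99898209e-01, -1.29110334e-02,
        -9.77731775e+00],
       [-9.87733377e-01, -3.98307134e-03, -1.56099043e-01,
         5.49776180e+02],
       [ 1.56031728e-01,  1.37005788e-02, -9.87657022e-01,
         1.21015494e+03],
       [ 0.00000000e+00,  0.00000000e+00,  0.00000000e+00,
         1.00000000e+00]])}
{'time': 0.1, 'qpos': array([-1.14299280e+00,  2.60633290e-01, -1.39239769e-01,  1.17270522e+00,
       -1.80015148e-05,  1.57081646e+00]), 'joint_velocities': array([ 0.00031958, -0.00155647,  0.0039934 ,  0.0006121
[... 868 characters left out ...]
int': [233.6, 277.0], 'p': 0.94} [440.1 138.2  12. ]
lane_stop {'point': [134.5, 345.3], 'p': 0.31} [772.8 -83.1  12. ]
rail_a {'point': [207.4, 298.9], 'p': 0.78} [525.7  68.7  12. ]
rail_a {'point': [243.7, 312.7], 'p': 0.75} [408.3  22.6  12. ]
clay_a {'point': [190.6, 305.2], 'p': 0.62} [581.4  48.9  12. ]
clay_a {'point': [251.0, 320.0], 'p': 0.52} [385.2  -1.   12. ]
round_a {'point': [135.1, 344.5], 'p': 0.94} [770.7 -80.4  12. ]
round_a {'point': [210.6, 330.8], 'p': 0.73} [515.6 -35.2  12. ]
round_a {'point': [161.1, 296.8], 'p': 0.72} [680.8  78.1  12. ]
round_a {'point': [241.8, 309.1], 'p': 0.66} [414.3  34.2  12. ]
round_a {'point': [187.0, 304.7], 'p': 0.54} [593.4  50.7  12. ]
```

View pics/top0.png

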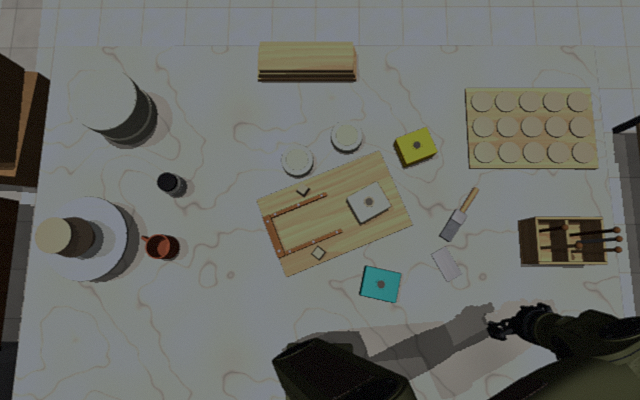

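View pics/scene0.png

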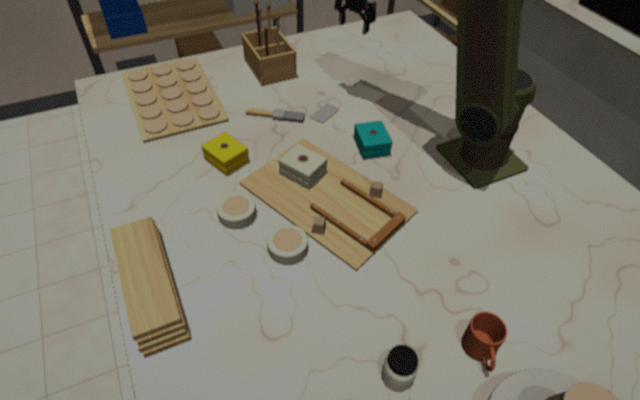

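Run:
```python
import cv2
im=cv2.imread('pics/top0.png')[130:300,230:430]
cv2.imwrite('pics/crop0.png',cv2.resize(im,None,fx=3.5,fy=3.5,interpolation=cv2.INTER_CUBIC))
```

```text
(no output)
```

View pics/crop0.png

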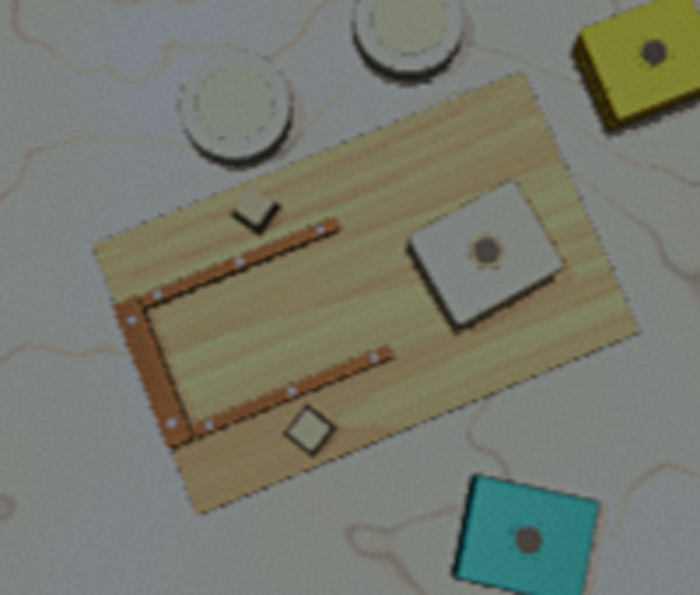

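The off-white block on the board at (369,202) fits the description, and the crop confirms it. The turquoise block at (380,283) and the yellow one at (416,146) are look-alikes standing off the board. Next I'll fit the poses from both cameras.

```bash
cat >> h.py <<'E'
from scipy.optimize import least_squares
def box(p,L,W,H,z0):
    x,y,a=p;c,s=np.cos(a),np.sin(a);out=[]
    for z in (z0,z0+H):
        for sx,sy in ((1,1),(1,-1),(-1,-1),(-1,1)):
            out.append([x+c*sx*L/2-s*sy*W/2,y+s*sx*L/2+c*sy*W/2,z])
    return np.array(out)
def sil(cal,p,L,W,H,z0):
    P=np.array([proj(cal,q)[::-1] for q in box(p,L,W,H,z0)],np.float32)
    return cv2.convexHull(P)[:,0]
def fit(masks,cals,p0,dims,dtop=True):
    # contour points of each mask -> distance to the silhouette hull
    C=[]
    for m in masks:
        cs,_=cv2.findContours(m.astype(np.uint8),cv2.RETR_EXTERNAL,cv2.CHAIN_APPROX_NONE)
        c=cv2.convexHull(max(cs,key=cv2.contourArea))
        t=np.zeros(m.shape,np.uint8);cv2.polylines(t,[c],True,1)
        C.append(max(cs,key=cv2.contourArea)[:,0])
    def res(p):
        return np.concatenate([[cv2.pointPolygonTest(sil(cal,p,*dims),(float(a),float(b)),True)-.5 for a,b in c] for c,cal in zip(C,cals)])
    s=least_squares(res,p0,loss='soft_l1',diff_step=1e-4,x_scale=[10,10,.1]);return s.x,np.sqrt(np.mean(s.fun**2))
E
python3 - <<'E'
from h import *
cals=[r.get_calibration(n) for n in ('top','scene')]
def near(n,name,px):
    L=r.cut_out(n,name); 
    L.sort(key=lambda d:np.hypot(*(np.array(d['point'])-px))); 
    print(n,name,L[0]['point'],L[0]['p'],L[0]['mask'].sum()); return L[0]['mask']
for name,pt,ps,p0,dims in (('mould',(202,369),(163,303),(545,-150,2.1),(110,92,60,12)),('board',(213,335),(200,330),(510,-45,1.96),(440,270,12,0))):
    ms=[near('top',name,pt),near('scene',name,ps)]
    for k in ([0],[1],[0,1]):
        print(name,k,fit([ms[i] for i in k],[cals[i] for i in k],p0,dims))
    for i,n in enumerate(('top','scene')):
        im=cv2.imread(f'pics/{n}0.png'); im[ms[i]]=im[ms[i]]//2+np.array([0,0,120],np.uint8); cv2.imwrite(f'pics/m_{name}_{n}.png',im)
E
```

```text
top mould [201.2, 368.5] 0.64 1075
scene mould [167.3, 296.9] 0.77 1500
mould [0] (array([ 537.92696764, -153.13773721,    2.08643038]), np.float64(0.5146944878540547))
mould [1] (array([ 539.90356693, -150.16158934,    2.07844398]), np.float64(0.5238579361690834))
mould [0, 1] (array([ 538.70805451, -151.9691375 ,    2.08617895]), np.float64(0.6266407797843466))
top board [215.9, 327.5] 0.75 9916
scene board [210.5, 336.9] 0.63 9443
board [0] (array([511.37024011, -44.88626929,   1.96698681]), np.float64(0.49654725661701354))
board [1] (array([513.98064845, -41.35136438,   1.96941747]), np.float64(10.001173658291028))
board [0, 1] (array([512.43079556, -43.23665716,   1.9670145 ]), np.float64(7.511250766601496))
```

```bash
cat >> h.py <<'E'
from scipy.spatial.transform import Rotation as Ro
B=np.array([511.4,-44.9]);A=1.967
U=np.array([np.cos(A),np.sin(A)]);V=np.array([-U[1],U[0]])
def b2w(x,y): return B+x*U+y*V
def w2b(p): d=np.array(p[:2])-B; return np.array([d@U,d@V])
def go(x,y,z,ang):  # ang: tool x direction relative to board x
    s=r.state();R=Ro.from_quat(s['tool_rot']);w=b2w(x,y)
    t=np.array([w[0],w[1],z]);sh=R.inv().apply(t-s['ee_pos'])
    a=A+ang;X=np.array([np.cos(a),np.sin(a),0]);Z=np.array([0,0,-1.]);T=Ro.from_matrix(np.c_[X,np.cross(Z,X),Z])
    print('target',t.round(1),'shift',sh.round(1),'turn',(R.inv()*T).as_rotvec().round(4))
def where():
    s=r.state();R=Ro.from_quat(s['tool_rot']).as_matrix();X=R[:,0]
    print('t',s['time'],'board xy',w2b(s['ee_pos']).round(1),'z',s['ee_pos'][2].round(1),'xang',round((np.arctan2(X[1],X[0])-A+np.pi)%(2*np.pi)-np.pi,4),'tilt',R[2].round(3),'F',s['force'].round(2),'w',round(s['width'],1))
E
python3 - <<'E'
from h import *
where(); go(-110,95,150,np.pi)
E
```

```text
t 0.65 board xy [-286.   437.9] z 231.3 xang -3.11 tilt [ 0. -0. -1.] F [0.46 1.39 0.44] w 85.8
target [ 466.2 -183.   150. ] shift [-165.  -348.3   81.3] turn [-0.     -0.      0.0316]
```

```bash
python3 -m crank '[[-25,-50,5,0,0,0.03,60],[-50,-100,15,0,0,0.03,60],[-75,-150,30,0,0,0.03,60],[-100,-200,40,0,0,0.03,60],[-125,-250,60,0,0,0.03,60],[-150,-300,70,0,0,0.03,60],[-165,-348,80,0,0,0.032,60],[-165,-348,80,0,0,0.032,60]]'
python3 - <<'E'
from h import *
where(); save('wr1',r.grab_frame('wrist')); save('top1',r.grab_frame('top'));where();go(-110,95,22,np.pi)
E
```

```text
time: 1.65
ee_pos: [468.0, -180.9, 150.6]
tool_rot: [0.834, -0.552, -0.0, -0.0]
force: [0.1, 0.4, 1.0]
width: 51.5
t 1.65 board xy [-108.7   92.5] z 150.6 xang -3.1368 tilt [-0. -0. -1.] F [0.12 0.4  0.98] w 51.5
t 1.75 board xy [-109.7   95.2] z 151.1 xang -3.1406 tilt [-0.     0.001 -1.   ] F [-0.31  0.23 -0.2 ] w 51.0
target [ 466.2 -183.    22. ] shift [  0.4  -0.3 129.1] turn [0.0009 0.0002 0.001 ]
```

View pics/wr1.png

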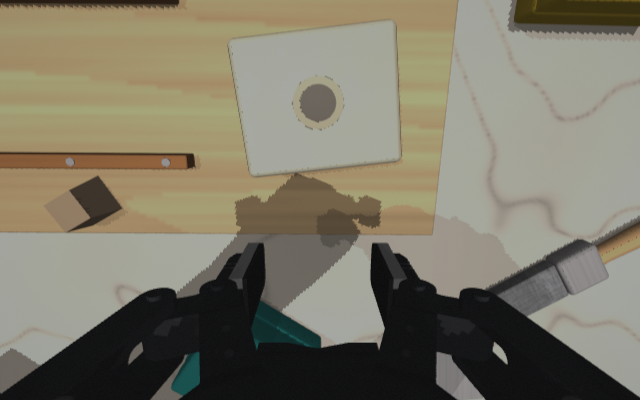

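View pics/top1.png

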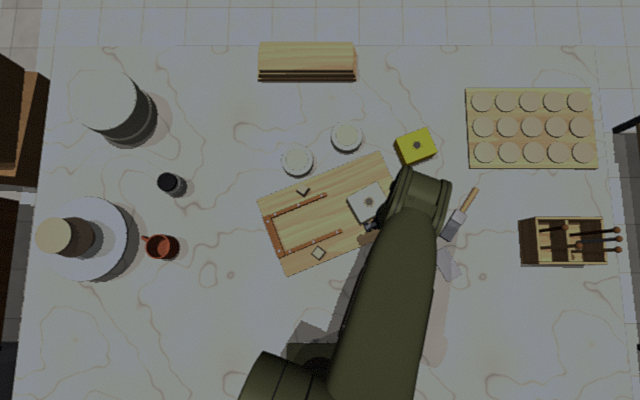

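```bash
python3 - <<'E'
from h import *
c=r.get_calibration('wrist'); im=r.grab_frame('wrist'); save('wr2',im)
for n,px,z in (('m1',(229,40),72),('m2',(396,20),72),('m3',(401,160),72),('m4',(249,177),72),('dot',(318,102),72),('railend out',(194,167),30),('railend in',(194,154),30),('rail left in',(2,154),30),('bcorner',(433,235),12),('bR',(458,2),12),('bL',(2,233),12),('m4low',(253,176),12)):
    p=ray(c,px[1],px[0],z); print(n,w2b(p).round(1))
L=[d for d in r.cut_out('wrist','mould')]
for d in L: print(d['p'],d['point'],d['mask'].sum())
m=min(L,key=lambda d:np.hypot(d['point'][0]-100,d['point'][1]-318))['mask']
p,e=fit([m],[c],(538,-153,2.086),(110,92,60,12)); print(p,e,w2b(p),p[2]-A)
E
python3 - <<'E'
import cv2
im=cv2.imread('pics/wr2.png');cv2.imwrite('pics/wr2c.png',cv2.resize(im[0:250,150:470],None,fx=2.4,fy=2.4))
E
```

```text
m1 [-53.5 -19.4]
m2 [-159.8  -31.1]
m3 [-169.4   57.3]
m4 [-61.4  69.7]
dot [-110.7   18.4]
railend out [-6.1 69.2]
railend in [-7.2 58.3]
rail left in [153.4  58.7]
bcorner [-221.1  136.9]
bR [-221.3  -59.7]
bL [191.2 136. ]
m4low [-51.8  80.2]
0.69 [332.9, 267.1] 2920
0.56 [11.1, 578.9] 2442
0.55 [92.6, 317.5] 23025
[ 538.92453415 -151.74873867    2.08379101] 1.342552116327138 [-109.19369455   15.84266412] 0.11679101227732769
```

View pics/wr2c.png

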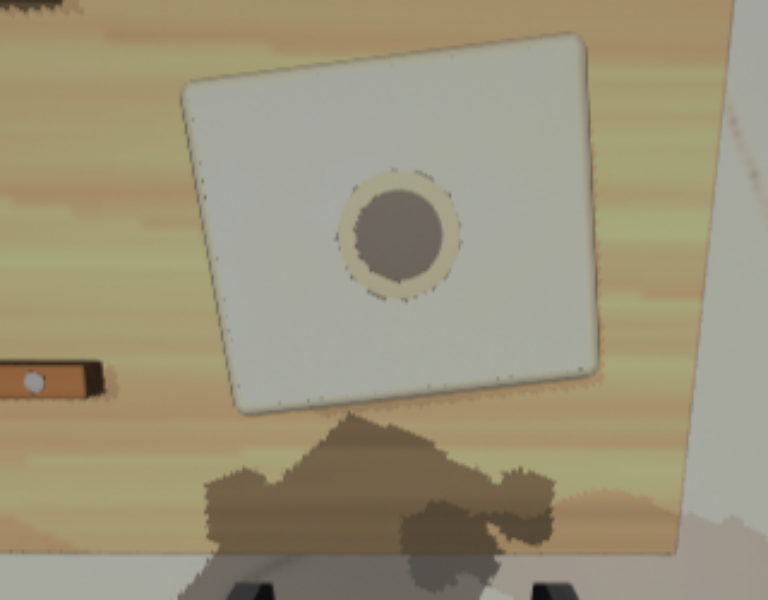

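```bash
python3 -m crank '[[0,0,45,0,0,0,60],[0,0,90,0,0,0,60],[0,0,110,0,0,0,60],[0,0,120,0,0,0,60],[0,0,125,0,0,0,60],[0,0,127,0,0,0,60],[0,0,127,0,0,0,60]]'
python3 - <<'E'
from h import *
where(); go(-110,62,24,np.pi)
E
```

```text
time: 2.72
ee_pos: [466.5, -183.5, 25.0]
tool_rot: [0.832, -0.554, 0.001, -0.0]
force: [-0.2, -0.1, 0.5]
width: 51.5
t 2.725 board xy [-110.6   94.9] z 25.0 xang 3.141 tilt [ 0.001 -0.001 -1.   ] F [-0.17 -0.09  0.46] w 51.5
target [ 496.7 -170.3   24. ] shift [ -0.6 -32.9   1. ] turn [-0.001  -0.001  -0.0006]
```

```bash
python3 -m crank '[[0,-7,1,0,0,0,60],[0,-13,1,0,0,0,60],[0,-17,1,0,0,0,60],[0,-21,1,0,0,0,60],[0,-25,1,0,0,0,60],[0,-29,1,0,0,0,60],[0,-32,1,0,0,0,60],[0,-32,1,0,0,0,60]]'
python3 - <<'E'
from h import *
where();save('wr3',r.grab_frame('wrist'))
E
```

```text
time: 3.72
ee_pos: [496.1, -170.8, 23.3]
tool_rot: [0.832, -0.554, 0.0, -0.0]
force: [-0.8, -0.3, -1.1]
width: 51.4
t 3.725 board xy [-110.3   62.7] z 23.3 xang 3.1413 tilt [ 0.    -0.001 -1.   ] F [-0.83 -0.26 -1.08] w 51.4
```

View pics/wr3.png

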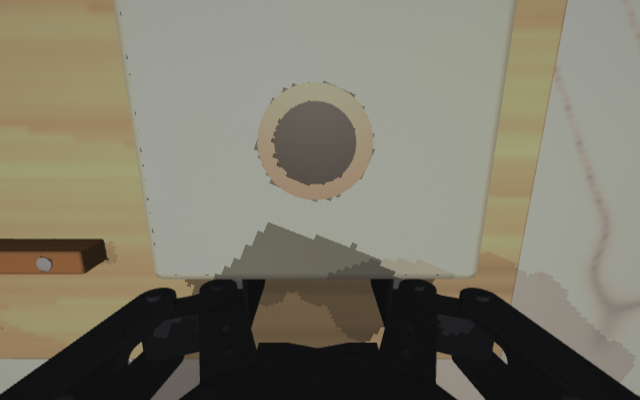

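Run:
```python
from h import *
c=r.get_calibration('wrist')
for n,px,z in (('dotrow',(315,141),72),('l1',(157,276),72),('l2',(474,276),72),('railin',(104,240),30),('railtopnear',(84,272),30),('bcorner',(507,359),12)):
    print(n,w2b(ray(c,px[1],px[0],z)).round(1))
where()
```

```text
dotrow [-110.5    2.2]
l1 [-57.7  46.6]
l2 [-163.4   46.4]
railin [-11.8  50.7]
railtopnear [ 0.7 67.2]
bcorner [-223.   132.9]
t 3.775 board xy [-110.3   62.7] z 23.4 xang 3.1412 tilt [ 0.    -0.001 -1.   ] F [-2.22  0.72 -1.16] w 51.2
```

```bash
python3 -m crank '[[0,-2,0,0,0,0,60],[0,-4,0,0,0,0,60],[0,-5,0,0,0,0,60],[0,-5,0,0,0,0,60],[0,5,-5,0,0,0,60],[0,20,-40,0,0,0,60],[0,30,-90,0,0,0,60],[0,33,-126,0,0,0,60]]'
python3 - <<'E'
from h import *
where();r.grab_frame('wrist')
c=r.get_calibration('wrist'); save('wr4',r.grab_frame('wrist'));np.savez('c4.npz',**c);where()
E
```

```text
time: 4.78
ee_pos: [465.7, -184.0, 151.9]
tool_rot: [0.832, -0.554, 0.002, -0.001]
force: [0.3, -0.3, -0.5]
width: 50.9
t 4.775 board xy [-110.6   95.8] z 151.9 xang 3.1408 tilt [ 0.002 -0.003 -1.   ] F [ 0.31 -0.31 -0.5 ] w 50.9
t 4.875 board xy [-112.6   93.7] z 154.2 xang 3.1408 tilt [ 0.007 -0.008 -1.   ] F [ 0.67  0.17 -0.44] w 50.8
```

View pics/wr4.png

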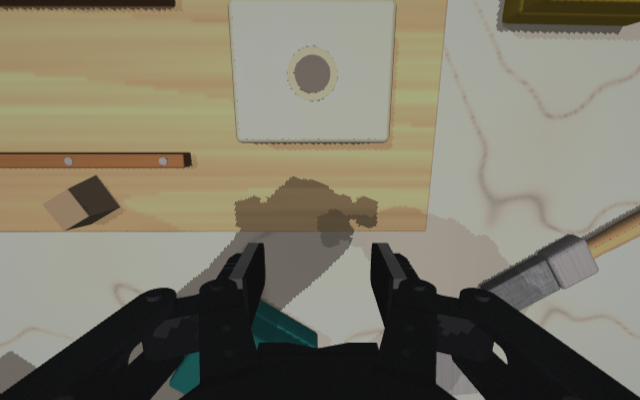

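Run:
```python
from h import *
r.grab_frame('scene');r.grab_frame('top');where()
c=r.get_calibration('wrist');im=r.grab_frame('wrist'); save('wr5',im);np.savez('c5.npz',**c);where()
g=cv2.cvtColor(im,cv2.COLOR_RGB2GRAY)
def sub(col0,col1,rows): # strongest row edge
    pr=im[rows[0]:rows[1],col0:col1].astype(float).mean(1)
    d=np.abs(np.diff(pr,axis=0)).sum(1); return rows[0]+d.argmax()+.5,d.max()
print('mould bottom',sub(260,300,(120,155)),sub(340,370,(120,155)))
print('board +y edge',sub(5,60,(215,245)),sub(140,220,(215,245)))
print('rail top in/out',sub(90,140,(140,160)),sub(90,140,(160,176)))
print('railb',sub(20,80,(0,20)),sub(90,150,(0,20)))
cv2.imwrite('pics/wr5c.png',cv2.resize(cv2.cvtColor(im[0:245,0:470],cv2.COLOR_RGB2BGR),None,fx=1.7,fy=2.4,interpolation=cv2.INTER_CUBIC))
```

```text
t 4.975 board xy [-110.8   95.4] z 150.5 xang 3.1411 tilt [ 0.002 -0.003 -1.   ] F [-0.04 -0.3  -0.66] w 51.4
t 5.025 board xy [-110.    96.1] z 149.3 xang 3.1412 tilt [ 0.    -0.001 -1.   ] F [0.07 0.86 0.65] w 51.4
mould bottom (np.float64(139.5), np.float64(85.075)) (np.float64(139.5), np.float64(83.39999999999999))
board +y edge (np.float64(231.5), np.float64(68.36363636363635)) (np.float64(231.5), np.float64(62.96250000000002))
rail top in/out (np.float64(150.5), np.float64(150.04000000000002)) (np.float64(166.5), np.float64(88.33999999999997))
railb (np.float64(0.5), np.float64(64.5)) (np.float64(0.5), np.float64(59.983333333333334))
```

View pics/wr5c.png

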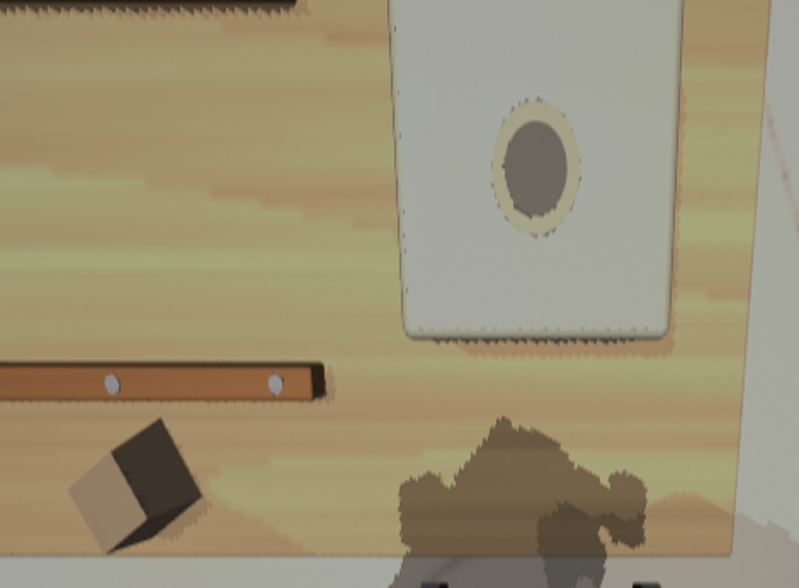

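Run:
```python
from h import *
c=dict(np.load('c5.npz'))
for n,px,z in (('dot',(315.3,69.8),72),('mouldedge1',(260,139.5),70),('2',(370,139.5),70),('rail in top',(115,153),30),('rail in bot',(115,150.8),12),('rail out top',(115,166.5),30),('board edge',(30,231.5),12),('be2',(180,231.5),12),('board corner',(431,231),12),('corner up',(453,2),12),('railend top',(183,160),30),('railb in top?',(100,1),30),('m L top',(229.5,3),72),('m L bot',(239,130),72),('m R top',(401,3),72),('m R bot',(392,130),72)):
    print(n,w2b(ray(c,px[1],px[0],z)).round(1))
```

```text
dot [-110.3   -1.9]
mouldedge1 [-71.6  43.2]
2 [-148.5   43.1]
rail in top [56.7 56.9]
rail in bot [67.9 57. ]
rail out top [58.6 68.2]
board edge [161.3 133.1]
be2 [ 18.8 133. ]
board corner [-219.9  132.4]
corner up [-219.  -60.]
railend top [ 0.8 62.7]
railb in top? [ 49.1 -54.7]
m L top [-56.8 -40.5]
m L bot [-57.8  36.6]
m R top [-163.7  -40.7]
m R bot [-163.    36.5]
```

```bash
python3 - <<'E'
from h import *
go(-198,-1,150,-np.pi/2)
E
python3 -m crank '[[0,0,0,0,0,-0.18,50],[20,0,0,0,0,-0.36,50],[45,-15,0,0,0,-0.54,50],[70,-40,0,0,0,-0.72,50],[88,-65,0,0,0,-0.9,50],[88,-85,0,0,0,-1.08,50],[88,-97,0,0,0,-1.26,50],[88,-97,0,0,0,-1.44,50]]'
python3 - <<'E'
from h import *
where();go(-198,-1,150,-np.pi/2)
E
```

```text
target [ 588.7 -227.2  150. ] shift [ 87.9 -97.1  -0.5] turn [-7.0000e-04 -1.1000e-03 -1.5711e+00]
time: 6.02
ee_pos: [588.7, -226.4, 146.9]
tool_rot: [0.991, 0.136, -0.001, -0.001]
force: [0.8, 0.6, -0.5]
width: 42.8
t 6.025 board xy [-197.3   -1.3] z 146.9 xang -1.6948 tilt [-0.002 -0.002 -1.   ] F [ 0.75  0.6  -0.52] w 42.8
target [ 588.7 -227.2  150. ] shift [-0.2  0.7 -3.1] turn [-0.0023  0.0017 -0.124 ]
```

```bash
python3 -m crank '[[0,0,0,0,0,-0.131,50],[0,0,40,0,0,-0.131,50],[0,0,80,0,0,-0.131,50],[0,0,105,0,0,-0.131,50],[0,0,118,0,0,-0.131,50],[0,0,124,0,0,-0.131,50],[0,0,125,0,0,-0.131,50],[0,0,125,0,0,-0.131,50]]'
python3 - <<'E'
from h import *
where();save('wr6',r.grab_frame('wrist'));where();go(-160,-1,24,-np.pi/2)
E
```

```text
time: 7.02
ee_pos: [589.3, -227.6, 25.3]
tool_rot: [0.98, 0.197, 0.001, 0.0]
force: [1.0, -0.1, 0.1]
width: 42.9
t 7.025 board xy [-198.6   -1.4] z 25.3 xang -1.5709 tilt [ 0.001  0.001 -1.   ] F [ 0.97 -0.06  0.11] w 42.9
t 7.075 board xy [-198.7   -1.3] z 25.3 xang -1.571 tilt [ 0.001  0.001 -1.   ] F [-0.11  0.31  0.34] w 42.7
target [ 574.1 -192.1   24. ] shift [ -0.4 -38.7   1.3] turn [ 0.0013 -0.0014 -0.0002]
```

View pics/wr6.png

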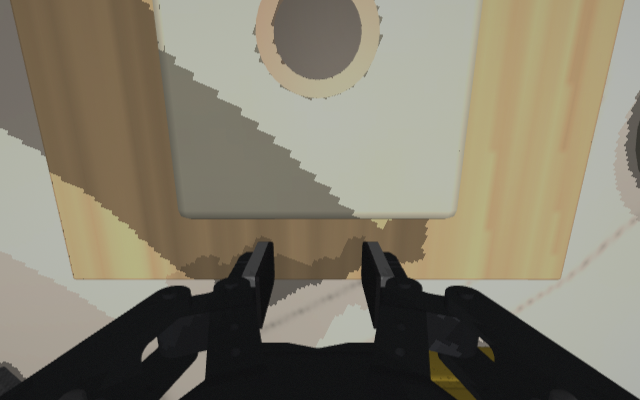

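```bash
python3 -m crank '[[0,-10,1,0,0,0,50],[0,-18,1,0,0,0,50],[0,-25,1,0,0,0,50],[0,-33,1,0,0,0,50],[0,-41,1,0,0,0,50],[0,-49,1,0,0,0,50],[0,-57,1,0,0,0,50],[0,-62,1,0,0,0,50]]'
python3 - <<'E'
from h import *
where()
c=r.get_calibration('wrist');save('wr7',r.grab_frame('wrist'));np.savez('c7.npz',**c);save('top7',r.grab_frame('top'));where()
E
```

```text
time: 8.07
ee_pos: [564.7, -169.9, 23.6]
tool_rot: [0.98, 0.197, 0.0, 0.0]
force: [1.8, -3.5, 2.3]
width: 42.9
t 8.075 board xy [-135.8   -0.9] z 23.6 xang -1.5709 tilt [ 0.     0.001 -1.   ] F [ 1.84 -3.48  2.33] w 42.9
t 8.175 board xy [-135.1   -0.8] z 23.4 xang -1.5704 tilt [ 0.    -0.001 -1.   ] F [ 0.8  -0.99  0.31] w 42.8
```

View pics/wr7.png

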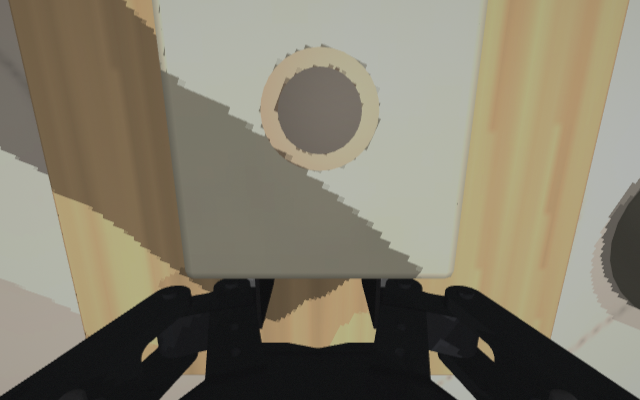

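View pics/top7.png

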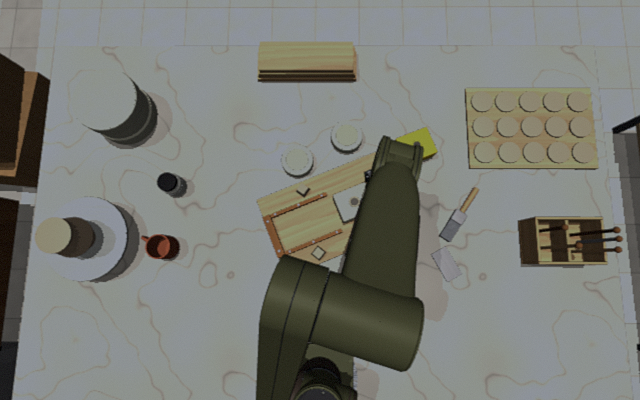

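```bash
python3 -m crank '[[0,-6,0,0,0,0,50],[0,-13,0,0,0,0,50],[0,-20,0,0,0,0,50],[0,-27,0,0,0,0,50],[0,-34,0,0,0,0,50],[0,-40,0,0,0,0,50],[0,-44,0,0,0,0,50],[0,-44,0,0,0,0,50]]'
python3 - <<'E'
from h import *
where()
c=r.get_calibration('wrist');im=r.grab_frame('wrist');save('wr8',im);np.savez('c8.npz',**c);where()
im=r.grab_frame('top')[180:260,240:400];save('top8c',cv2.resize(im,None,fx=5,fy=5,interpolation=cv2.INTER_CUBIC))
E
```

```text
time: 9.18
ee_pos: [547.0, -128.7, 23.2]
tool_rot: [0.98, 0.197, -0.0, -0.001]
force: [1.1, -0.8, -0.2]
width: 42.7
t 9.175 board xy [-91.1  -0.5] z 23.2 xang -1.5705 tilt [-0.    -0.002 -1.   ] F [ 1.07 -0.81 -0.16] w 42.7
t 9.225 board xy [-91.   -0.4] z 23.0 xang -1.5706 tilt [-0.001 -0.002 -1.   ] F [ 0.52 -0.5   0.58] w 42.7
```

View pics/wr8.png

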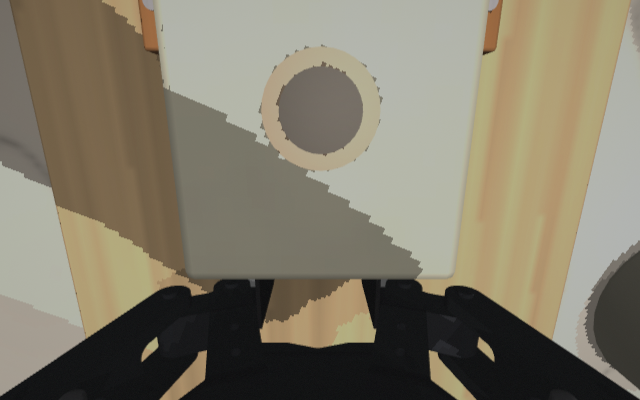

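View pics/top8c.png

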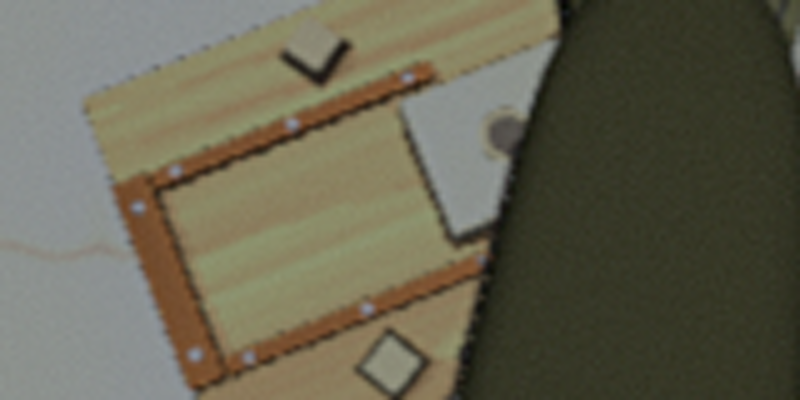

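The mould is centred between the rails: its edges sit at columns 162 and 481, and the rail ends are symmetric about column 321. I'll keep pushing.

```bash
python3 -m crank '[[0,-6,0,0,0,0,50],[0,-13,0,0,0,0,50],[0,-20,0,0,0,0,50],[0,-27,0,0,0,0,50],[0,-34,0,0,0,0,50],[0,-41,0,0,0,0,50],[0,-48,0,0,0,0,50],[0,-54,0,0,0,0,50]]'
python3 - <<'E'
from h import *
where()
c=r.get_calibration('wrist');im=r.grab_frame('wrist');save('wr9',im);np.savez('c9.npz',**c);where()
im=r.grab_frame('top')[180:260,240:400];save('top9c',cv2.resize(im,None,fx=5,fy=5,interpolation=cv2.INTER_CUBIC))
E
```

```text
time: 10.28
ee_pos: [526.6, -79.3, 23.3]
tool_rot: [0.98, 0.197, -0.0, 0.0]
force: [0.1, -2.8, -0.5]
width: 42.6
t 10.275 board xy [-37.6  -0.7] z 23.3 xang -1.5709 tilt [-0.  0. -1.] F [ 0.14 -2.81 -0.51] w 42.6
t 10.325 board xy [-36.8  -0.7] z 23.3 xang -1.5703 tilt [-0.    -0.001 -1.   ] F [-0.37 -1.17 -0.49] w 42.5
```

View pics/wr9.png

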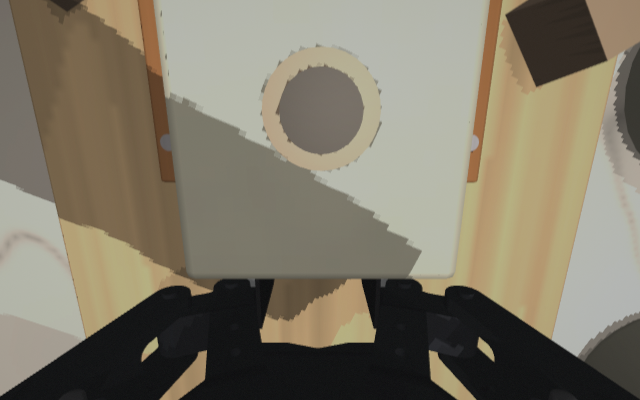

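View pics/top9c.png

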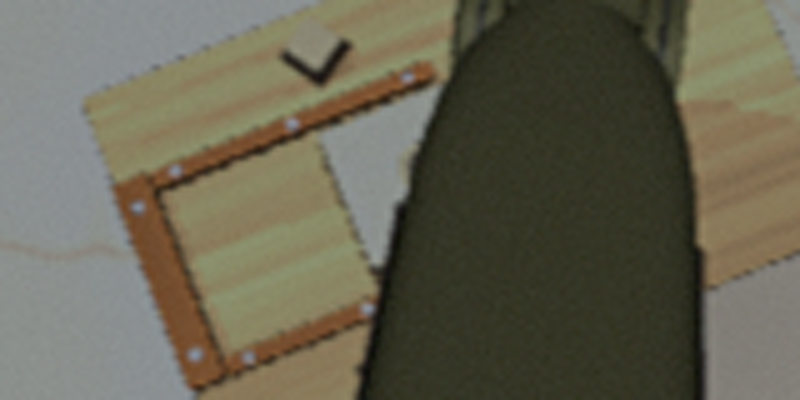

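```bash
python3 -m crank '[[0,-6,0,0,0,0,50],[0,-13,0,0,0,0,50],[0,-20,0,0,0,0,50],[0,-27,0,0,0,0,50],[0,-34,0,0,0,0,50],[0,-41,0,0,0,0,50],[0,-48,0,0,0,0,50],[0,-54,0,0,0,0,50]]'
python3 - <<'E'
from h import *
where()
c=r.get_calibration('wrist');im=r.grab_frame('wrist');save('wr10',im);np.savez('c10.npz',**c);where()
im=r.grab_frame('top')[180:260,240:400];save('top10c',cv2.resize(im,None,fx=5,fy=5,interpolation=cv2.INTER_CUBIC))
E
```

```text
time: 11.38
ee_pos: [505.8, -29.5, 23.4]
tool_rot: [0.98, 0.197, 0.0, 0.0]
force: [1.4, -4.0, 0.3]
width: 42.3
t 11.375 board xy [16.3 -0.8] z 23.4 xang -1.5709 tilt [ 0.  0. -1.] F [ 1.43 -3.95  0.25] w 42.3
t 11.425 board xy [17.2 -0.7] z 23.3 xang -1.5704 tilt [-0.    -0.001 -1.   ] F [ 0.51 -1.7   0.51] w 43.1
```

View pics/wr10.png

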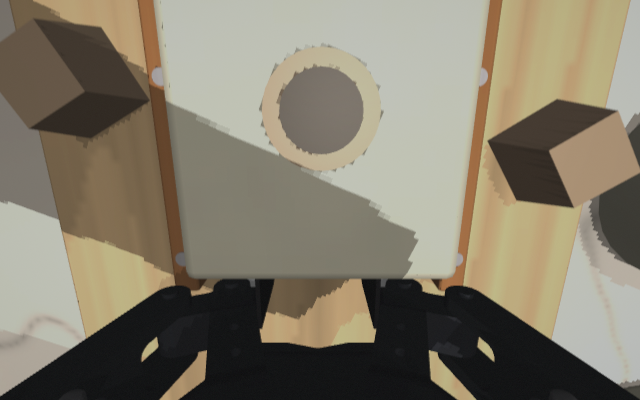

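View pics/top10c.png

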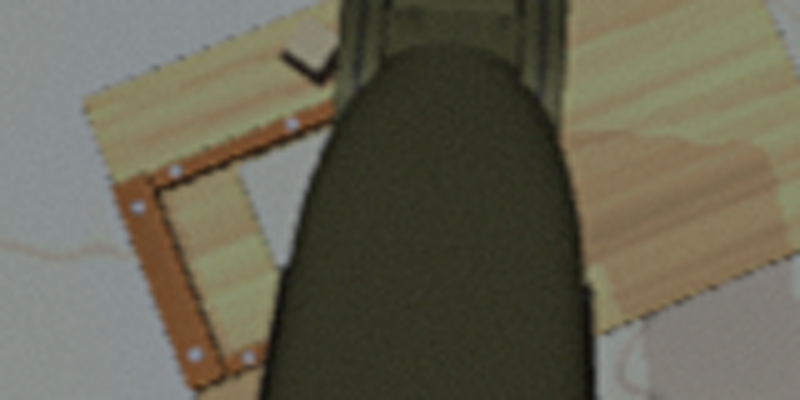

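Run:
```python
from h import *
c=dict(np.load('c10.npz'))
for n,px,z in (('trail L',(190,277),71),('trail R',(452,277),71),('dot',(321,107),72),('railendL',(188,288),30),('railendR',(455,288),30),('clayL',(60,75),46),('clayR',(600,160),46),('bL',(73,288),12),('bR',(567,288),12)):
    print(n,w2b(ray(c,px[1],px[0],z)).round(1))
```

```text
trail L [30.4 41.6]
trail R [ 30.4 -46.7]
dot [85.2 -2.3]
railendL [ 2.1 61.5]
railendR [  2.2 -68.3]
clayL [96.7 90.7]
clayR [  66.6 -109.6]
bL [ -8.6 133. ]
bR [  -8.3 -138.8]
```

```bash
python3 -m crank '[[0,-6,0,0,0,0,50],[0,-13,0,0,0,0,50],[0,-20,0,0,0,0,50],[0,-27,0,0,0,0,50],[0,-34,0,0,0,0,50],[0,-40,0,0,0,0,50],[0,-45,0,0,0,0,50],[0,-49,0,0,0,0,50]]'
python3 - <<'E'
from h import *
where()
c=r.get_calibration('wrist');im=r.grab_frame('wrist');save('wr11',im);np.savez('c11.npz',**c);where()
im=r.grab_frame('top')[180:260,240:400];save('top11c',cv2.resize(im,None,fx=5,fy=5,interpolation=cv2.INTER_CUBIC))
E
```

```text
time: 12.48
ee_pos: [486.8, 15.6, 23.3]
tool_rot: [0.98, 0.197, -0.0, 0.0]
force: [1.0, -3.7, 0.7]
width: 42.7
t 12.475 board xy [65.3 -0.7] z 23.3 xang -1.5708 tilt [-0.  0. -1.] F [ 1.05 -3.67  0.73] w 42.7
t 12.525 board xy [65.8 -0.6] z 23.2 xang -1.5706 tilt [-0.    -0.001 -1.   ] F [ 1.32 -1.33 -0.11] w 42.8
```

View pics/wr11.png

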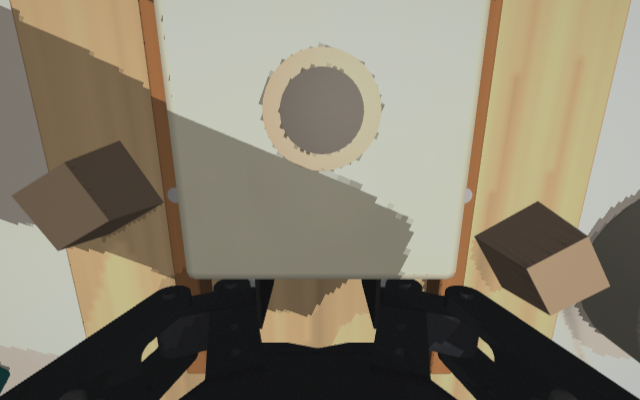

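View pics/top11c.png

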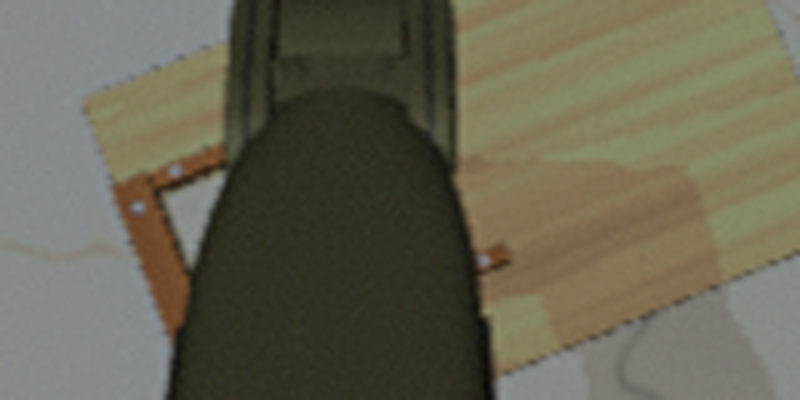

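```bash
python3 -m crank '[[0,-1,0,0,0,0,50],[0,-2,0,0,0,0,50],[0,-3,0,0,0,0,50],[0,-4,0,0,0,0,50],[0,-4,0,0,0,0,50]]'
python3 - <<'E'
from h import *
where()
E
python3 -m crank '[[0,-1,0,0,0,0,50],[0,-1.5,0,0,0,0,50],[0,-2,0,0,0,0,50],[0,-2,0,0,0,0,50]]'
python3 - <<'E'
from h import *
where()
E
```

```text
time: 13.2
ee_pos: [485.4, 19.1, 23.3]
tool_rot: [0.98, 0.197, -0.0, -0.0]
force: [0.3, -2.2, -1.9]
width: 42.8
t 13.2 board xy [69.1 -0.7] z 23.3 xang -1.571 tilt [-0. -0. -1.] F [ 0.26 -2.23 -1.87] w 42.8
time: 13.7
ee_pos: [484.7, 20.9, 23.3]
tool_rot: [0.98, 0.197, -0.0, -0.0]
force: [1.5, -2.5, -1.1]
width: 42.8
t 13.7 board xy [71.1 -0.7] z 23.3 xang -1.5709 tilt [-0. -0. -1.] F [ 1.52 -2.48 -1.06] w 42.8
```

```bash
python3 -m crank '[[0,-0.7,0,0,0,0,50],[0,-1.4,0,0,0,0,50],[0,-2,0,0,0,0,50],[0,-2,0,0,0,0,50]]';  python3 -m crank '[[0,-0.7,0,0,0,0,50],[0,-1,0,0,0,0,50],[0,-1,0,0,0,0,50]]'
python3 - <<'E'
from h import *
where();save('wr12',r.grab_frame('wrist'));where()
E
```

```text
time: 14.2
ee_pos: [484.0, 22.3, 23.3]
tool_rot: [0.98, 0.197, -0.0, 0.0]
force: [1.4, -4.9, -1.6]
width: 42.8
time: 14.58
ee_pos: [484.0, 22.3, 23.4]
tool_rot: [0.981, 0.196, 0.0, 0.001]
force: [2.2, -7.9, -1.2]
width: 42.8
t 14.575 board xy [72.6 -0.6] z 23.4 xang -1.5718 tilt [-0.     0.003 -1.   ] F [ 2.25 -7.92 -1.23] w 42.8
t 14.625 board xy [72.6 -0.6] z 23.4 xang -1.5718 tilt [-0.     0.003 -1.   ] F [ 1.65 -7.19 -0.72] w 42.4
```

Contact with the stop: the tool stalled at x = 72.6 while the force rose to 8 N. I'll back straight off, then lift.

```bash
python3 -m crank '[[0,5,0,0,0,0,50],[0,15,0,0,0,0,50],[0,30,0,0,0,0,50],[0,30,-20,0,0,0,50],[0,30,-60,0,0,0,50],[0,30,-110,0,0,0,50],[0,30,-127,0,0,0,50],[0,30,-127,0,0,0,50]]'
python3 - <<'E'
from h import *
r.grab_frame('top');r.grab_frame('top')
c=r.get_calibration('wrist');save('wr13',r.grab_frame('wrist'));np.savez('c13.npz',**c);where()
E
```

```text
time: 15.62
ee_pos: [496.8, -4.6, 151.8]
tool_rot: [0.981, 0.196, 0.002, 0.0]
force: [0.8, -0.3, -0.8]
width: 42.4
t 15.775 board xy [44.   0.1] z 149.1 xang -1.5713 tilt [-0.002 -0.001 -1.   ] F [0.14 0.59 0.21] w 42.8
```

View pics/wr13.png

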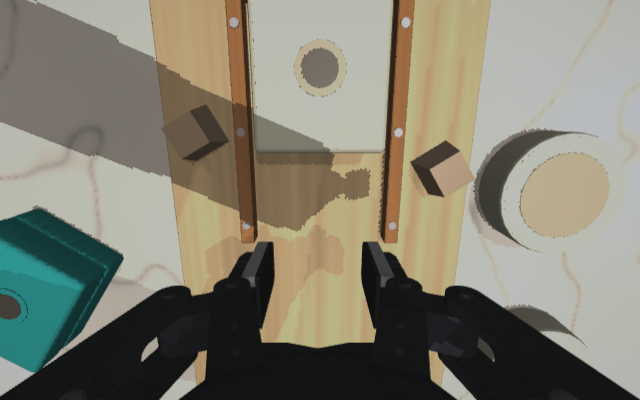

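```bash
python3 -m crank '[[0,50,-30,0,0,0,50],[0,100,-60,0,0,0,50],[0,150,-60,0,0,0,50],[0,200,-60,0,0,0,50],[-30,240,-60,0,0,0,50],[-60,260,-60,0,0,0,50],[-60,260,-60,0,0,0,50]]'
python3 - <<'E'
from h import *
for n in('scene','top'):
    im=r.grab_frame(n); save(n+'14',im)
    y,x=((120,120),(130,230))[n=='top']
    im=im[120:300,230:430]
    save(n+'14c',cv2.resize(im,None,fx=3.3,fy=3.3,interpolation=cv2.INTER_CUBIC))
where()
E
```

```text
time: 16.65
ee_pos: [538.0, -268.9, 208.2]
tool_rot: [0.981, 0.195, -0.002, -0.001]
force: [0.8, 0.3, 0.2]
width: 42.9
t 16.75 board xy [-215.6   59.8] z 208.8 xang -1.5717 tilt [-0.001 -0.002 -1.   ] F [-0.09 -1.2  -0.28] w 42.7
```

View pics/top14c.png

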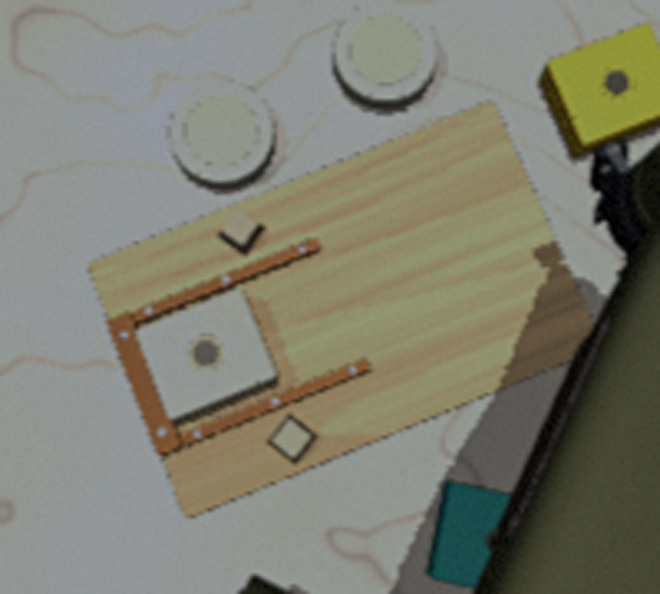

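View pics/scene14c.png

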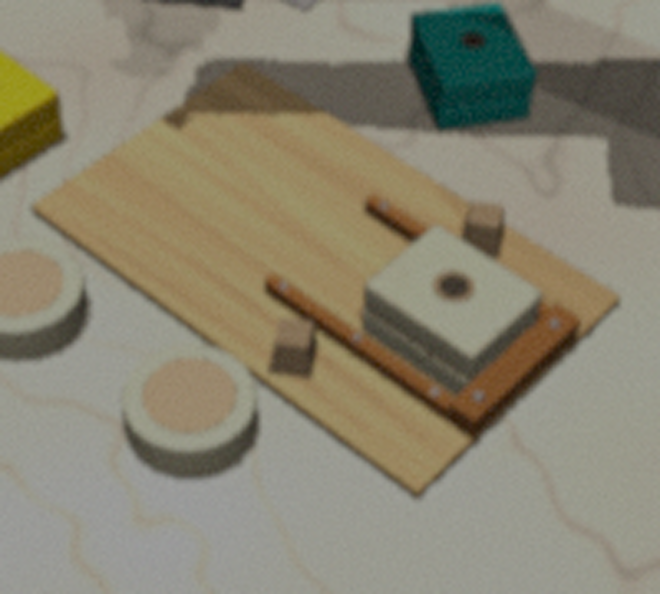

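Run:
```python
from h import *
c=r.get_calibration('top')
L=r.cut_out('top','mould');d=min(L,key=lambda d:np.hypot(d['point'][0]-227,d['point'][1]-292));print(d['p'],d['point'])
p,e=fit([d['mask']],[c],(457,93,1.967),(110,92,60,12));print(w2b(p).round(1),(p[2]-A).round(3),e)
c=dict(np.load('c13.npz'))
for n,px,z in (('tl',(256,152),71),('tr',(390,152),71),('dot',(320,68.5),72),('re',(250,242),30),('re2',(391,242),30)): print(n,w2b(ray(c,px[1],px[0],z)).round(1))
```

```text
0.97 [228.7, 292.0]
[139.4  -0.3] 0.004 0.4661159935430784
tl [86.  42.2]
tr [ 86.1 -51.6]
dot [140.2  -2.4]
re [ 1.5 59.6]
re2 [  1.7 -66.8]
```

The top-camera fit gives x = 139.4 mm, y = -0.3 mm and yaw 0.004 rad. The wrist view agrees, so I'm handing in.

```bash
python3 -c "
from workcell import r
print(r.close_job())"
```

```text
the job is handed in; nothing more can be done
None
```

The mould is in the lane, square against the end stop, and I handed the job in after about 17 s of the 72 s allowed. I first squared and centred it on the apron with a two-finger push on its side. Then I pushed it from behind until it met the stop (the force rose to about 8 N and the tool stalled), and backed off, lifted and withdrew.

**Final position:** The top camera put the mould at board x ≈ 139.4 mm, y ≈ -0.3 mm, with a yaw of about 0.004 rad. The last wrist view agreed: x ≈ 140 mm, y within about 1.5 mm of the lane centre, and visible gaps to both rails.

**Disagreements:** The wrist camera's y readings ran 1–3 mm off the board frame I fitted from the top camera. I therefore took the sideways position relative to the rails and board edges. My scene-camera fit of the board was poor (about 10 px residual), so I didn't use it.

**Bystanders:** In the last pictures the clay blocks and round moulds look unmoved, and no unusual forces appeared. I did not measure any bystander's position again.

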